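Check spice jars in: unpack them into the stock tray and log each with the wand

ROBOT

A 7-joint arm with a two-finger parallel gripper is mounted at the origin on a cart in front of the work surface, level with it; the furniture and walls round the work are solid. World frame = base frame: x ahead of the robot, y to its left, z up, the work surface at z = 0. Lengths are in mm, angles in rad, forces in N, time in s.
With the tool pointing down it reaches from about 400 to 875 mm from the base axis. Payload 4.4 kg.
Tool frame: the origin (TCP) lies midway between the tips of the shut fingers; the grasp point (between the pads) lies ctrl.grip_depth behind it (ctrl.grip_depth is the distance from the TCP to the grasp point, in mm); z points along the fingers, y is the line along which they close (so a half turn about z gives the same grasp; the last joint's range is limited). The gripper opens to 85 mm and grips with 20 to 120 N. Pads are 22 mm wide; open, the fingers measure 114 mm over their backs; the gripper's body (76 mm by 85 mm) begins 54 mm behind the grasp point. The pads swing forward as they close: fully open they stand 13 mm farther back than shut.
Start: joints at [-1.226, 0.628, 0.038, 1.517, -0.027, 0.996, -0.02], TCP at [259.551, 595.945, 231.313] pointing down, gripper open.
Joint ranges: [-3.06, 3.06], [-0.37, 2.12], [-1.25, 1.32], [0.18, 2.47], [-1.1, 4.24], [0.23, 1.98], [-2.94, 2.94]. Speed limits (rad/s): [2.57, 2.57, 3.14, 3.14, 3.14, 3.14, 3.14].

INTERFACE

Orientations are given as [roll, pitch, yaw] about the fixed x, y, z axes, in that order (R = Rz(yaw) Ry(pitch) Rx(roll)).
In Python, from cell import ctrl gives the robot as it stands.
- The arm moves only by the tool carry_out, never from a script. Its argument "deltas" is one flat list of numbers, 7 for each row, row after row: the turn, a rotation vector about the tool's x, y, z in degrees, then the shift along the tool's x, y, z in m, then the closure, from -1 (fully open) to 1 (shut). In form: [wx, wy, wz, dx, dy, dz, claw, wx, wy, wz, dx, dy, dz, claw, ...]. A call has 1 to 12 rows; each row shifts and turns the commanded pose from where the row before left it, along the tool's axes as they then stand; what a row does not reach is not made up. A row lasts 1/8 s, in which the tool goes at most 62.5 mm and 10.7 degrees, less where a joint would pass 70% of its speed; a pose out of reach is approached as far as the arm can. A call with a gripper value outside its range is refused whole. The fingers move at their own pace and stop on an object; the grip force is fixed at half the most. Time passes only in rows, so rows that do not move let the fingers close. It gives the time, the measured TCP pose, the force, the opening and the grip force at its end, in the units of the state.
- ctrl.read_state(): the state, without advancing time (a new reading comes with each control period).
- ctrl.get_image(name): name is "side" or "top"; returns the picture (400x640x3 uint8, red, green, blue); there is no depth.
- ctrl.calibration(name): a dict with "mtx" (3x3 intrinsics, pixels), "R" (3x3) and "t" (3): a world point X has camera coordinates R X + t. Camera axes: x right, y down, z forward; pixel columns grow to the right and rows downward; lengths in mm; the calibration is good to about 2 mm. A picture is of the moment at which its call begins. calibration takes no time and is no camera call.
- ctrl.finish_job(): hands the job in; it is judged then, once.
The state is a dict: "clock": time; "qpos": joint angles; "qd": joint speeds; "tau": joint torques, N m; "eef_pos": TCP position; "tool_rot": TCP orientation; "force": force on the tool from outside, world axes, zero at the start; "torque": the same for the moment, N m; "width": finger opening in mm; "gripper_force": force on a finger pad.
Only numpy, scipy, OpenCV 4.12 (cv2) and the standard library are available. Lean on these libraries where they do the work, as an engineer would, in place of code of your own. Each camera call takes 0.05 s, during which the arm holds its last target. There are 200 camera calls.

TASK

Unpack the spice jars from the cardboard delivery carton into the grey stock tray, each upright in the place that matches its compartment (leftmost compartment to leftmost place, and so on, leaving the places of empty compartments free). When all are in the tray, take the reader wand from its dock and log them: gently rest its tip for a full second on the steel button of the tray itself (on the small shelf behind it), then on the button on each jar's cap, one jar after the other from left to right; then hang the wand back in its dock, upright with its collar on the rim, and leave the things behind the work alone.

Things in the scene. Friction and masses are not known exactly. Their poses are not given: they have to be found in the camera images.
- crate: open brown cardboard carton, 66 (x) x 252 (y) x 52 mm high, loose, 0.9 kg, left or right of the dock. Walls and floor 4 mm; three full-height cross walls make a row of four compartments, each 58 x 58 mm inside, centred at y = +93, +31, -31, -93 mm (y: long axis, +y: its left end as the robot sees it). Origin: centre of the underside, z up
- tray: open grey plastic tray, lower than the carton: 66 (x) x 252 (y) x 40 mm high, 278 mm over the flat lugs at its ends, loose, 1.0 kg, empty at first. Walls and floor 4 mm; a row of four places, each 58 x 58 mm inside, centred at y = +93, +31, -31, -93 mm (+y: its left end as the robot sees it). Origin: centre of the underside, z up
- tray_button (a point): centre of the top of the tray's own steel contact button (18 mm wide, 5 mm high) on the small shelf (44 mm wide, 39 mm high, with a foot) that juts out 57 mm behind the tray's back wall at its middle; 75 mm to +x of the tray's origin, 44 mm above its underside
- dock: black dock of the reader wand, fixed to the table: a tube of 60 mm outer and 40 mm inner diameter, 70 mm high, on an 82 mm foot. Origin: centre of its underside, z up. The wand hangs in it upright, its collar flat on the rim, its tip 16 mm and its top 169 mm above the table
- wand: reader wand, loose, 0.12 kg, 153 mm long, upright in the dock at first: round steel stem (12 mm, narrowing to 8 mm, rounded end) from 0 to 54 mm, round collar of 56 mm diameter from 54 to 60 mm, then a black square handle, 24 x 24 mm, flats across the wand's x and y axes, from 60 to 150 mm. Origin: at the tip; z points up along the wand
- wand_tip (a point): the rounded steel tip of the wand, the point to touch with (same point as the wand's origin)
- jar1: clear spice jar with a screw cap, round, about 44 mm wide and 100 mm high, 0.12 kg, upright in the leftmost compartment of the carton at the start; absent (None) in some starts. Can be gripped from above across its cap and upper body. Origin: centre of the underside, z up
- jar1_button (a point): centre of the top of the steel contact button on that jar's cap (18 mm wide, 5 mm high), 105 mm above the jar's underside
- jar2: clear spice jar with a screw cap, round, about 44 mm wide and 100 mm high, 0.12 kg, upright in the second from the left compartment of the carton at the start; absent (None) in some starts. Can be gripped from above across its cap and upper body. Origin: centre of the underside, z up
- jar2_button (a point): centre of the top of the steel contact button on that jar's cap (18 mm wide, 5 mm high), 105 mm above the jar's underside
- jar3: clear spice jar with a screw cap, round, about 46 mm wide and 100 mm high, 0.12 kg, upright in the third from the left compartment of the carton at the start; absent (None) in some starts. Can be gripped from above across its cap and upper body. Origin: centre of the underside, z up
- jar3_button (a point): centre of the top of the steel contact button on that jar's cap (18 mm wide, 5 mm high), 105 mm above the jar's underside
- jar4: clear spice jar with a screw cap, round, about 44 mm wide and 99 mm high, 0.12 kg, upright in the rightmost compartment of the carton at the start; absent (None) in some starts. Can be gripped from above across its cap and upper body. Origin: centre of the underside, z up
- jar4_button (a point): centre of the top of the steel contact button on that jar's cap (18 mm wide, 5 mm high), 104 mm above the jar's underside
- starch_can: bystander: yellow paper can, 71 mm wide, 102 mm high, behind the work. Origin: centre of the underside
- berry_mug: bystander: speckled stoneware mug, 101 mm high. Origin: centre of the underside
- tape_roll: bystander: roll of brown tape lying flat, 93 mm wide, 48 mm high. Origin: centre of the underside
Mind the look-alikes: they are no part of the job. What is shaped like the jar1 but blue is not meant.

How it is judged:
By the outcome, as a careful person would: the job done as asked, in the order asked, and still so for the second after the job is handed in, with the robot touching nothing.
Of jar1, jar2, jar3, jar4 only 3 to 4 are there at a start; the rules pass over those that are not, and their reading is None.
At some moment in a run one of crate, tray may be knocked a few centimetres aside while the robot is not near it.
It also fails if it takes over 208 s, if anything falls off the work surface, if the arm or the gripper's body presses on something with over 40 N, if the wrist force passes 120 N, or if a joint passes its speed limit or range.

## Working session

There is one attempt and no reset: what is moved stays moved. The work goes in short steps, Python scripts to look and compute and a tool call to move; the robot and the scene stay as the last step left them, time stands still between calls to the robot, and variables do not carry over. Pictures are saved under pics/ and viewed, at most 14 in all, crops included, and the job is handed in when it is done.

Besides the shell and the picture viewer there is one more tool, called after "Request:" as name(argument=value, ...) on one line, values as JSON. carry_out: Moves the arm, as the interface text tells. Its arguments: {"type":"object","properties":{"deltas":{"type":"array"}},"required":["deltas"]}

```bash
mkdir -p pics; ls; python3 - <<'E'
from cell import ctrl
import cv2,numpy as np
np.set_printoptions(precision=3,suppress=True)
for n in("top","side"):
    im=ctrl.get_image(n);np.save(f'pics/{n}0.npy',im);cv2.imwrite(f'pics/{n}0.png',im[:,:,::-1])
    c=ctrl.calibration(n);print(n,c['mtx'],c['R'],c['t'],-c['R'].T@c['t'])
print(ctrl.read_state(),ctrl.grip_depth)
E
```

```text
pics
top [[453.792   0.    323.649]
 [  0.    453.792 202.033]
 [  0.      0.      1.   ]] [[ 0.142 -0.99   0.003]
 [-0.966 -0.139 -0.216]
 [ 0.214  0.028 -0.976]] [ -79.923  585.565 1245.261] [ 310.234  -32.877 1342.618]
side [[511.782   0.    316.384]
 [  0.    511.782 203.052]
 [  0.      0.      1.   ]] [[ 0.781 -0.625 -0.006]
 [-0.455 -0.562 -0.691]
 [ 0.428  0.542 -0.723]] [-442.369  312.151 1272.307] [ -57.781 -790.716 1132.838]
{'clock': 0.1, 'qpos': array([-1.226,  0.629,  0.038,  1.518, -0.027,  0.996, -0.02 ]), 'qd': array([-0.   , -0.002, -0.001, -0.001, -0.002, -0.002, -0.   ]), 'tau': array([  0.003, -56.452,   1.23 , -19.397,   0.011,   0.005,  -0.   ]), 'eef_pos': array([259.317, 595.418, 230.468]), 'tool_rot': array([-3.14 ,  0.   ,  2.731]), 'force': array([-0.327, -0.398,  1.082]), 'torque': array([ 0.012,  0.012, -0.014]), 'gripper_force': 0.0, 'width': 85.5498728717226} 18.700000000000003
```

View pics/top0.png

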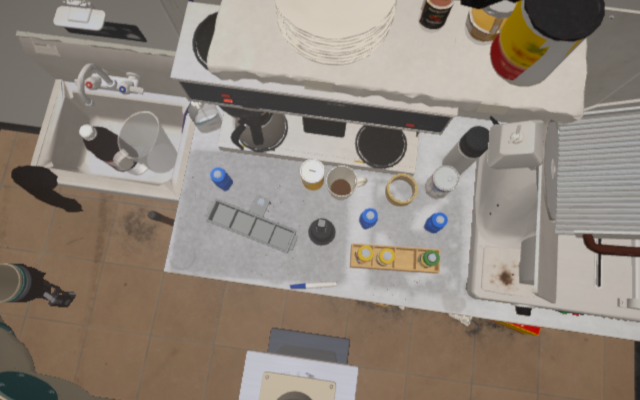

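View pics/side0.png

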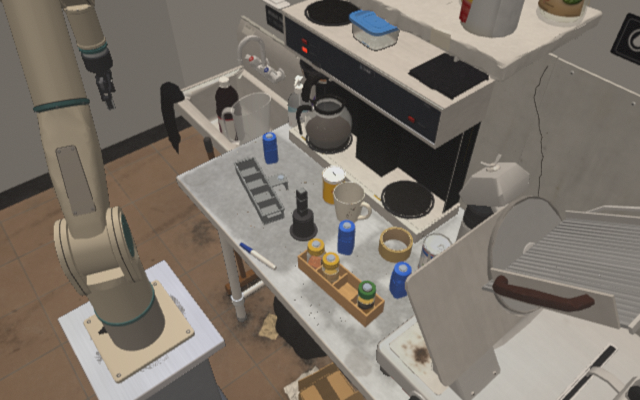

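Top view: the carton is at about (395,258). It has yellow-capped jars at (365,254) and (386,256) and a green-capped one at (430,258), so compartments 1, 2 and 4 look filled. The tray is at (252,226) with its shelf at (263,204), and the dock and wand are at (321,230). The blue jar-shaped things at (220,177), (369,217) and (436,222) stand outside the carton, so they are the look-alikes. I'll confirm in a crop.

```bash
cat > h.py <<'E'
import cv2,numpy as np
from cell import ctrl
np.set_printoptions(precision=1,suppress=True)
def ray(n,uv,z):
    c=ctrl.calibration(n);R,t=c['R'],c['t'];C=-R.T@t
    d=R.T@np.linalg.inv(c['mtx'])@np.array([uv[0],uv[1],1.]);return C+d*(z-C[2])/d[2]
def px(n,X):
    c=ctrl.calibration(n);p=c['mtx']@(c['R']@np.array(X,float)+c['t']);return p[:2]/p[2]
def shot(n,name):
    im=ctrl.get_image(n);np.save(f'pics/{name}.npy',im);return im
def crop(im,x0,x1,y0,y1,s,name):
    cv2.imwrite(f'pics/{name}.png',cv2.resize(im[y0:y1,x0:x1,::-1],None,fx=s,fy=s,interpolation=cv2.INTER_CUBIC))
E
python3 - <<'E'
from h import *
im=np.load('pics/top0.npy');crop(im,200,450,150,280,3.2,'ctop')
im=np.load('pics/side0.npy');crop(im,225,425,145,325,3.2,'cside')
E
```

```text
(no output)
```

View pics/ctop.png

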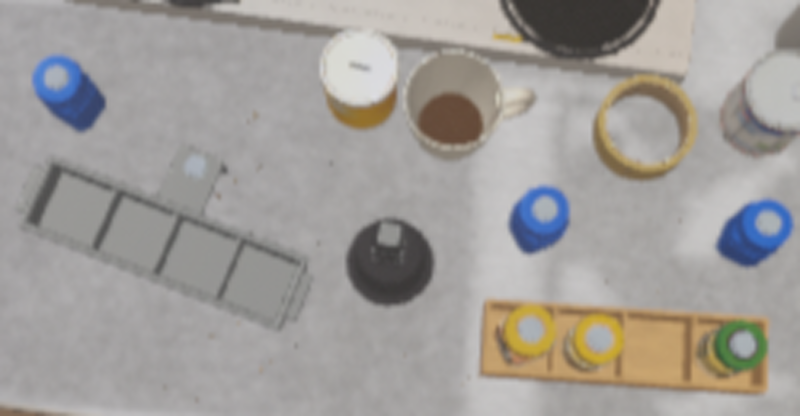

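View pics/cside.png

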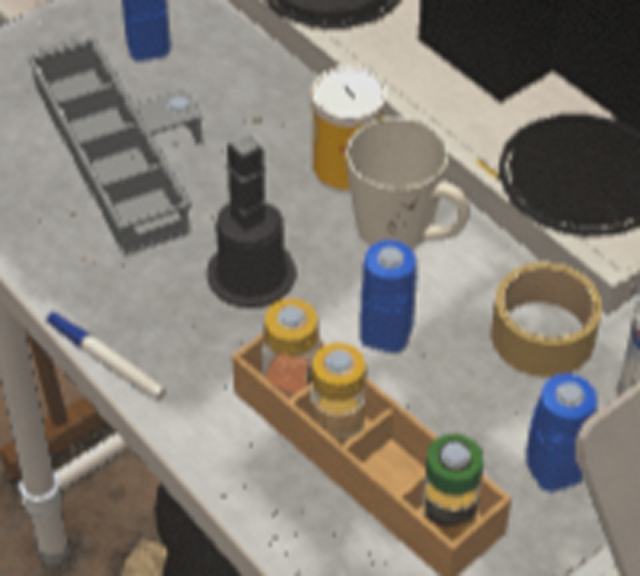

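The crops confirm it: jars 1 and 2 (yellow caps) and jar 4 (green cap) are in the carton, and compartment 3 is empty. The blue decoys stand on the table. Button pixels in the top crop are (530,330), (598,340) and (742,344), the tray button is at (195,165) and the wand top at (389,234). Next I'll refine these by masks and two-view triangulation.

```bash
cat >> h.py <<'E'
def steel(im,g,r=6,show=False):
    x0,y0=int(round(g[0]))-r,int(round(g[1]))-r
    w=im[y0:y0+2*r+1,x0:x0+2*r+1].astype(int)
    m=((w[:,:,2]-w[:,:,0]>8)&(w.max(2)>120)).astype(np.uint8)
    n,l,s,c=cv2.connectedComponentsWithStats(m)
    if n<2:return None
    k=1+np.argmax(s[1:,4]);return np.array([c[k][0]+x0,c[k][1]+y0,s[k][4]])
def tri(a,b):
    P=[];
    for n in("top","side"):
        c=ctrl.calibration(n);P.append(c['mtx']@np.c_[c['R'],c['t']])
    X=cv2.triangulatePoints(P[0],P[1],np.array(a[:2],float),np.array(b[:2],float)).ravel();return X[:3]/X[3]
E
python3 - <<'E'
from h import *
T=np.load('pics/top0.npy');S=np.load('pics/side0.npy')
G={'j1':((365.6,253.1),(315.9,243.75),105),'j2':((386.9,256.3),(330.9,257.5),105),'j4':((431.9,257.5),(367.2,287.2),104),'tb':((260.9,201.6),(280.6,177.2),44)}
for k,(a,b,z) in G.items():
    a2,b2=steel(T,a),steel(S,b)
    print(k,a2,b2)
    a=a2 if a2 is not None else a;b=b2 if b2 is not None else b
    print('  tri',tri(a,b),'top',ray('top',a,z),'side',ray('side',b,z))
print('wand',tri((321.6,223.1),(301.9,190.9)),ray('top',(321.6,223.1),169),ray('side',(301.9,190.9),169))
a=cv2.resize(T[192:262,200:300,::-1],None,fx=6,fy=6,interpolation=cv2.INTER_CUBIC)
b=cv2.resize(T[240:275,345:445,::-1],None,fx=6,fy=6,interpolation=cv2.INTER_CUBIC)
b=b[:600-420];cv2.imwrite('pics/tc.png',np.vstack([a,b])[:600])
E
```

```text
j1 [365.4 252.3  20. ] [315.5 243.5  20. ]
  tri [ 459.8 -130.   103.4] top [ 459.1 -129.6  105. ] side [ 459.4 -131.2  105. ]
j2 [386.9 255.1  20. ] [330.4 257.2  25. ]
  tri [ 460.6 -189.1  104.8] top [ 460.  -188.8  105. ] side [ 460.9 -189.4  105. ]
j4 [431.9 256.9  26. ] [366.8 286.1  33. ]
  tri [ 473.1 -311.   104.2] top [ 472.6 -310.7  104. ] side [ 473.7 -311.1  104. ]
tb [260.5 201.5  32. ] [280.2 176.7  16. ]
  tri [572.3 188.2  40.5] top [570.7 188.   44. ] side [571.  184.7  44. ]
wand [514.1  -2.4 162.2] [511.2  -1.7 169. ] [511.5  -8.5 169. ]
```

View pics/tc.png

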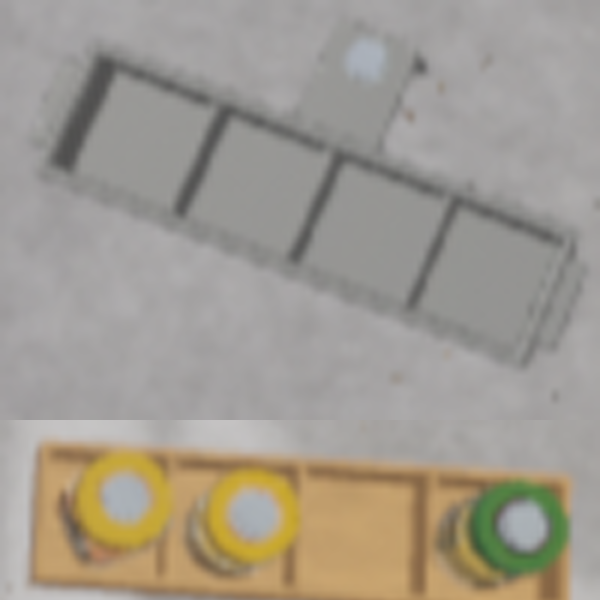

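```bash
cat >> h.py <<'E'
def plan(p,ydir):
    """remaining tool-frame shift (mm, after turning) and turn about tool z (deg) to TCP p with tool y along angle ydir (deg, mod 180)"""
    from scipy.spatial.transform import Rotation as Ro
    s=ctrl.read_state();R=Ro.from_euler('xyz',s['tool_rot'])
    M=R.as_matrix();cur=np.degrees(np.arctan2(M[1,1],M[0,1]));d=(ydir-cur+90)%180-90
    a=np.radians(cur+d);ty=np.array([np.cos(a),np.sin(a),0]);tz=np.array([0,0,-1.]);tx=np.cross(ty,tz)
    dp=np.array(p)-s['eef_pos']
    print('clock %.2f'%s['clock'],'eef',s['eef_pos'],'ydir %.1f'%cur,'tilt %.2f'%np.degrees(np.arccos(-M[2,2])),'F',s['force'],'w %.1f'%s['width'],'q7 %.2f'%s['qpos'][6])
    print('  turn wz %.1f'%(-d),'shift after turn xyz',np.array([dp@tx,dp@ty,dp@tz]),'world dp',dp)
E
python3 - <<'E'
from h import *
u=lambda x,y:((x+.5)/6-.5+200,(y+.5)/6-.5+192)
c=[ray('top',u(*q),40)[:2] for q in((100,48),(40,175),(525,365),(575,238))]
c=np.array(c);print(c,c.mean(0))
y=((c[0]-c[3])+(c[1]-c[2]));print(np.linalg.norm(c[0]-c[3]),np.linalg.norm(c[1]-c[2]),np.degrees(np.arctan2(-y[0],y[1])))
for q in((218,107),(182,212),(337,155),(297,260),(455,203),(412,305)): print('div',ray('top',u(*q),40)[:2])
v=lambda x,y:((x+.5)/6-.5+345,(y-420+.5)/6-.5+240)
d=np.array([ray('top',v(*q),52)[:2] for q in((38,441),(574,476),(170,460),(298,468),(420,477))]);print('carton',d);y=d[0]-d[1];print(np.linalg.norm(y),np.degrees(np.arctan2(-y[0],y[1])))
plan([460,-130,250],4)
E
```

```text
[[558.7 318.5]
 [492.4 335.1]
 [434.8  87.6]
 [498.8  73.4]] [496.2 203.7]
252.27860691076287 254.17928336729327 -13.410769588511208
div [537.8 255.9]
div [484.3 263.6]
div [522.6 194.3]
div [469.2 204.4]
div [507.4 133.6]
div [455.6 145.9]
carton [[ 485.9  -89.7]
 [ 505.5 -343.9]
 [ 485.8 -153. ]
 [ 490.6 -213.7]
 [ 494.6 -271.5]]
254.93801707752593 4.410655543511776
clock 0.10 eef [259.3 595.4 230.5] ydir 66.5 tilt 0.10 F [-0.3 -0.4  1.1] w 85.5 q7 -0.02
  turn wz 62.5 shift after turn xyz [-737.6  149.6  -19.5] world dp [ 200.7 -725.4   19.5]
```

Request:
carry_out(deltas=[0,0,10.4,0,0,0,-1,0,0,10.4,0,0,0,-1,0,0,10.4,0,0,0,-1,0,0,10.4,0,0,0,-1,0,0,10.4,0,0,0,-1,0,0,10.5,0,0,0,-1,0,0,0,-0.05,0.025,-0.003,-1,0,0,0,-0.05,0.025,-0.003,-1,0,0,0,-0.05,0.025,-0.003,-1,0,0,0,-0.05,0.025,-0.003,-1,0,0,0,-0.05,0.025,-0.003,-1,0,0,0,-0.05,0.024,-0.003,-1])

```text
clock: 1.6
eef_pos: [429.5, 305.3, 249.2]
tool_rot: [-3.141, 0.0, 1.64]
force: [1.1, 0.1, 0.1]
width: 85.4
gripper_force: 0.0
```

Request:
carry_out(deltas=[0,0,0,-0.05,0,0,-1,0,0,0,-0.05,0,0,-1,0,0,0,-0.05,0,0,-1,0,0,0,-0.05,0,0,-1,0,0,0,-0.05,0,0,-1,0,0,0,-0.05,0,0,-1,0,0,0,-0.05,0,0,-1,0,0,0,-0.05,0,0,-1,0,0,0,-0.038,0,0,-1,0,0,0,0,0,0,-1])

```text
clock: 2.85
eef_pos: [458.8, -133.4, 249.3]
tool_rot: [-3.142, 0.002, 1.634]
force: [-0.6, 0.9, -0.3]
width: 85.5
gripper_force: 0.0
```

```bash
python3 - <<'E'
from h import *
plan([460,-130,64],4.4)
T=shot('top','t1');S=shot('side','s1')
for a,b in(((365.4,252.3),(315.5,243.5)),((386.9,255.1),(330.4,257.2)),((260.5,201.5),(280.2,176.7))):print(steel(T,a),steel(S,b))
E
```

```text
clock 2.85 eef [ 458.8 -133.4  249.3] ydir 3.6 tilt 0.09 F [-0.6  0.9 -0.3] w 85.5 q7 0.52
  turn wz -0.8 shift after turn xyz [  3.3   1.5 185.3] world dp [   1.2    3.4 -185.3]
None [315.6 243.4  21. ]
None [330.2 257.2  26. ]
[260.5 201.5  32. ] [280.2 176.7  16. ]
```

Request:
carry_out(deltas=[0,0,-0.8,0.0033,0.0015,0.03,-1,0,0,0,0,0,0.03,-1,0,0,0,0,0,0.03,-1,0,0,0,0,0,0.03,-1,0,0,0,0,0,0.025,-1,0,0,0,0,0,0.02,-1,0,0,0,0,0,0.02,-1,0,0,0,0,0,0,-1,0,0,0,0,0,0,1,0,0,0,0,0,0,1,0,0,0,0,0,0,1,0,0,0,0,0,0,1])

```text
clock: 4.45
eef_pos: [460.6, -126.5, 65.4]
tool_rot: [3.141, -0.0, 1.654]
force: [-2.1, 0.3, 6.6]
width: 46.0
gripper_force: 60.1
```

Request:
carry_out(deltas=[0,0,0,0,0,0,1,0,0,0,0,0,0,1,0,0,0,0,0,0,1,0,0,0,0,0,-0.02,1,0,0,0,0,0,-0.03,1,0,0,0,0,0,-0.03,1,0,0,0,0,0,-0.03,1,0,0,0,0,0,-0.03,1,0,0,0,0,0,-0.03,1,0,0,0,0,0,-0.03,1,0,0,0,0,0,0,1])

```text
clock: 5.82
eef_pos: [461.7, -126.9, 266.5]
tool_rot: [3.136, 0.001, 1.654]
force: [0.1, 0.2, -0.7]
width: 45.7
gripper_force: 61.6
```

```bash
python3 - <<'E'
from h import *
plan([518,294.5,264],-13.4)
T=shot('top','t2');S=shot('side','s2');crop(S,200,440,130,330,2.5,'s2c')
print(steel(T,(260.5,201.5)),steel(S,(280.2,176.7)))
E
```

```text
clock 5.83 eef [ 461.7 -126.9  266.5] ydir 4.8 tilt 0.30 F [ 0.1  0.2 -0.7] w 45.7 q7 0.52
  turn wz 18.2 shift after turn xyz [423.  -42.9   2.5] world dp [ 56.3 421.4  -2.5]
[260.5 201.5  32. ] [280.2 176.7  16. ]
```

View pics/s2c.png

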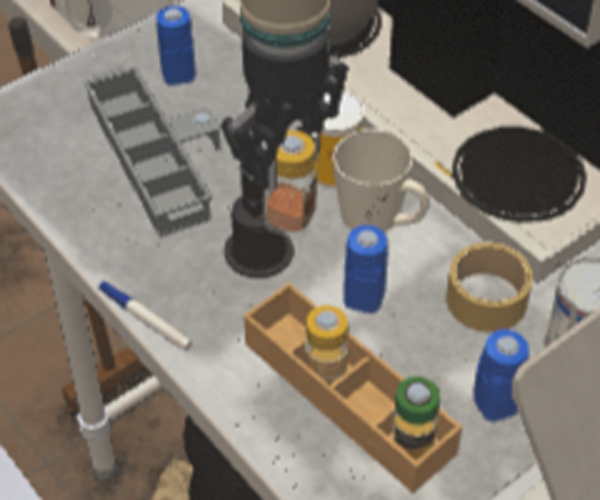

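Side view: jar 1 is held at about (292,180) in the crop, and the carton and tray haven't moved. Next I carry it to place 1.

Request:
carry_out(deltas=[0,0,9.1,0,0,0,1,0,0,9.1,0,0,0,1,0,0,0,0.026,-0.0027,0,1,0,0,0,0.05,-0.005,0,1,0,0,0,0.05,-0.005,0,1,0,0,0,0.05,-0.005,0,1,0,0,0,0.05,-0.005,0,1,0,0,0,0.05,-0.005,0,1,0,0,0,0.05,-0.005,0,1,0,0,0,0.05,-0.005,0,1,0,0,0,0.03,-0.003,0,1,0,0,0,0.02,-0.002,0,1])

```text
clock: 7.42
eef_pos: [516.9, 299.0, 262.5]
tool_rot: [-3.139, 0.002, 1.338]
force: [0.3, -0.8, -0.7]
width: 46.1
gripper_force: 61.5
```

Request:
carry_out(deltas=[0,0,0,0,0,0,1,0,0,0,0,0,0,1])

```text
clock: 7.68
eef_pos: [518.0, 295.5, 264.0]
tool_rot: [-3.141, 0.002, 1.334]
force: [0.2, -0.1, -1.1]
width: 46.2
gripper_force: 61.5
```

```bash
python3 - <<'E'
from h import *
plan([519,297.6,67],-13.4)
S=shot('side','s3');print(steel(S,(280.2,176.7)))
E
```

```text
clock 7.67 eef [518.  295.5 264. ] ydir -13.6 tilt 0.10 F [ 0.2 -0.1 -1.1] w 46.2 q7 -0.53
  turn wz -0.2 shift after turn xyz [  2.3   0.5 197. ] world dp [   1.     2.1 -197. ]
[280.2 176.7  16. ]
```

Request:
carry_out(deltas=[0,0,0,0.002,0.0005,0.03,1,0,0,0,0,0,0.04,1,0,0,0,0,0,0.04,1,0,0,0,0,0,0.03,1,0,0,0,0,0,0.02,1,0,0,0,0,0,0.01,1,0,0,0,0,0,0.01,1,0,0,0,0,0,0.005,1,0,0,0,0,0,0.005,1,0,0,0,0,0,0,1,0,0,0,0,0,0,1])

```text
clock: 9.1
eef_pos: [519.1, 299.6, 74.6]
tool_rot: [3.141, -0.0, 1.336]
force: [0.1, 0.3, -1.1]
width: 45.6
gripper_force: 61.5
```

Request:
carry_out(deltas=[0,0,0,-0.0015,0,0.003,1,0,0,0,0,0,0.003,1,0,0,0,0,0,0.002,1,0,0,0,0,0,0,1])

```text
clock: 9.6
eef_pos: [518.6, 297.9, 66.1]
tool_rot: [3.141, 0.0, 1.336]
force: [1.2, 0.5, -2.1]
width: 45.9
gripper_force: 61.4
```

Request:
carry_out(deltas=[0,0,0,0,0,0.001,1,0,0,0,0,0,0,1,0,0,0,0,0,0,1])

```text
clock: 9.98
eef_pos: [518.7, 298.1, 65.6]
tool_rot: [3.141, -0.0, 1.336]
force: [0.6, 0.0, 2.9]
width: 45.9
gripper_force: 61.6
```

Request:
carry_out(deltas=[0,0,0,0,0,0,-0.4,0,0,0,0,0,0,-1,0,0,0,0,0,0,-1,0,0,0,0,0,0,-1,0,0,0,0,0,-0.02,-1,0,0,0,0,0,-0.04,-1,0,0,0,0,0,-0.04,-1,0,0,0,0,0,-0.04,-1,0,0,0,0,0,-0.04,-1,0,0,0,0,0,0,-1,0,0,0,0,0,0,-1])

```text
clock: 11.35
eef_pos: [517.9, 298.0, 244.8]
tool_rot: [-3.141, 0.0, 1.336]
force: [0.0, -0.8, -0.7]
width: 85.5
gripper_force: 0.0
```

```bash
python3 - <<'E'
from h import *
plan([460.5,-189,245],4.4)
S=shot('side','s4');T=shot('top','t4')
print(steel(S,(280.2,176.7)),steel(T,(260.5,201.5)),steel(S,(330.4,257.2)),steel(S,(366.8,286.1)),steel(T,(386.9,255.1)),steel(T,(431.9,256.9)))
crop(S,200,440,100,330,2.5,'s4c')
g=px('side',(518,295,109));print(g,steel(S,g,9))
E
```

```text
clock 11.35 eef [517.9 298.  244.8] ydir -13.4 tilt 0.06 F [ 0.  -0.8 -0.7] w 85.5 q7 -0.52
  turn wz -17.8 shift after turn xyz [-481.1  -94.6   -0.2] world dp [ -57.4 -487.     0.2]
[280.2 176.7  16. ] [260.5 201.5  32. ] [330.3 257.2  26. ] [366.6 286.   36. ] [387. 255.  21.] [432.1 257.   27. ]
[244.  149.6] [243.8 150.8  13. ]
```

View pics/s4c.png

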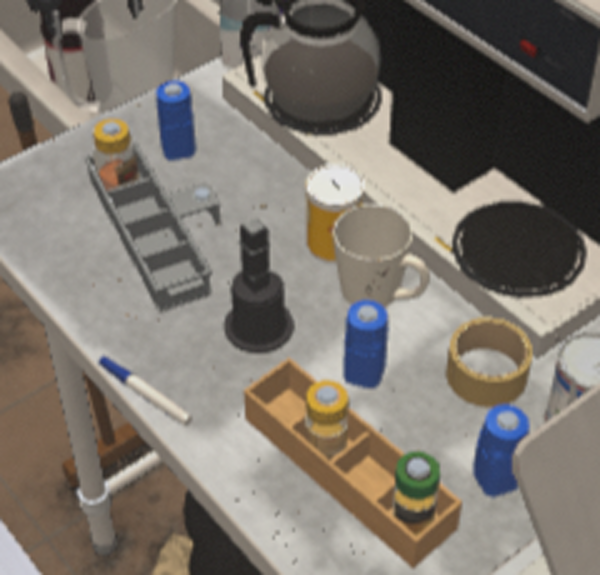

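Jar 1 stands upright in place 1 at about (112,150) in the crop, and the tray, carton and other jars are unmoved. Next is jar 2.

Request:
carry_out(deltas=[0,0,-8.9,0,0,0,-1,0,0,-8.9,0,0,0,-1,0,0,0,-0.04,-0.01,0,-1,0,0,0,-0.055,-0.011,0,-1,0,0,0,-0.055,-0.011,0,-1,0,0,0,-0.055,-0.011,0,-1,0,0,0,-0.055,-0.011,0,-1,0,0,0,-0.055,-0.011,0,-1,0,0,0,-0.055,-0.01,0,-1,0,0,0,-0.055,-0.01,0,-1,0,0,0,-0.036,-0.006,0,-1,0,0,0,-0.02,-0.004,0,-1])

```text
clock: 12.95
eef_pos: [459.1, -191.1, 244.4]
tool_rot: [-3.14, 0.0, 1.644]
force: [0.1, 0.5, -0.1]
width: 85.5
gripper_force: 0.0
```

Request:
carry_out(deltas=[0,0,0,0,0,0,-1,0,0,0,0,0,0,-1,0,0,0,0,0,0,-1])

```text
clock: 13.32
eef_pos: [460.6, -187.3, 245.0]
tool_rot: [-3.141, -0.001, 1.649]
force: [0.8, -0.0, -0.2]
width: 85.1
gripper_force: 0.0
```

```bash
python3 - <<'E'
from h import *
plan([460.5,-189,66],4.4)
S=shot('side','s5');print(steel(S,(330.4,257.2)),steel(S,(366.8,286.1)),steel(S,(280.2,176.7)))
E
```

```text
clock 13.32 eef [ 460.6 -187.3  245. ] ydir 4.5 tilt 0.06 F [ 0.8 -0.  -0.2] w 85.1 q7 0.66
  turn wz 0.1 shift after turn xyz [ -1.7  -0.2 179. ] world dp [  -0.1   -1.7 -179. ]
[330.2 257.2  26. ] [366.7 286.   33. ] [280.2 176.7  16. ]
```

Request:
carry_out(deltas=[0,0,0,-0.0017,0,0.03,-1,0,0,0,0,0,0.04,-1,0,0,0,0,0,0.04,-1,0,0,0,0,0,0.03,-1,0,0,0,0,0,0.02,-1,0,0,0,0,0,0.019,-1,0,0,0,0,0,0,-1,0,0,0,0,0,0,-1,0,0,0,0,0,0,1,0,0,0,0,0,0,1,0,0,0,0,0,0,1,0,0,0,0,0,0,1])

```text
clock: 14.88
eef_pos: [460.5, -190.6, 67.0]
tool_rot: [3.141, 0.0, 1.647]
force: [-2.3, 0.2, 5.5]
width: 41.5
gripper_force: 59.9
```

Request:
carry_out(deltas=[0,0,0,0,0,0,1,0,0,0,0,0,0,1,0,0,0,0,0,0,1])

```text
clock: 15.25
eef_pos: [460.5, -190.6, 67.0]
tool_rot: [3.141, -0.0, 1.647]
force: [-0.3, 0.3, 5.5]
width: 41.8
gripper_force: 59.9
```

Request:
carry_out(deltas=[0,0,0,0,0,-0.02,1,0,0,0,0,0,-0.03,1,0,0,0,0,0,-0.03,1,0,0,0,0,0,-0.03,1,0,0,0,0,0,-0.03,1,0,0,0,0,0,-0.03,1,0,0,0,0,0,-0.03,1,0,0,0,0,0,0,1,0,0,0,0,0,0,1])

```text
clock: 16.38
eef_pos: [459.8, -190.0, 265.5]
tool_rot: [-3.14, -0.001, 1.647]
force: [-0.0, -0.6, -1.8]
width: 41.2
gripper_force: 60.9
```

```bash
python3 - <<'E'
from h import *
plan([503.9,234.2,266],-13.4)
S=shot('side','s6');T=shot('top','t6');print(steel(S,(366.8,286.1)),steel(S,(280.2,176.7)),steel(S,(243.8,150.8)))
E
```

```text
clock 16.38 eef [ 459.8 -190.   265.5] ydir 4.4 tilt 0.09 F [-0.  -0.6 -1.8] w 41.2 q7 0.65
  turn wz 17.8 shift after turn xyz [422.9 -55.4  -0.5] world dp [ 44.1 424.2   0.5]
[366.6 286.   36. ] [280.2 176.7  16. ] [244.  150.8  13. ]
```

Request:
carry_out(deltas=[0,0,8.9,0,0,0,1,0,0,8.9,0,0,0,1,0,0,0,0.022,-0.0054,0,1,0,0,0,0.05,-0.0065,0,1,0,0,0,0.05,-0.0065,0,1,0,0,0,0.05,-0.0065,0,1,0,0,0,0.05,-0.0065,0,1,0,0,0,0.05,-0.0065,0,1,0,0,0,0.05,-0.0065,0,1,0,0,0,0.05,-0.006,0,1,0,0,0,0.03,-0.003,0,1,0,0,0,0.02,-0.002,0,1])

```text
clock: 17.98
eef_pos: [504.0, 234.3, 265.0]
tool_rot: [-3.14, 0.002, 1.338]
force: [-0.0, 0.0, -1.1]
width: 41.4
gripper_force: 60.9
```

Request:
carry_out(deltas=[0,0,0,0,0,0,1,0,0,0,0,0,0,1,0,0,0,0,0,0,1])

```text
clock: 18.35
eef_pos: [504.9, 231.0, 266.5]
tool_rot: [3.142, 0.001, 1.334]
force: [-0.1, 0.0, -1.0]
width: 41.5
gripper_force: 60.9
```

```bash
python3 - <<'E'
from h import *
plan([503.6,232.7,67],-13.4)
S=shot('side','s7');print(steel(S,(366.8,286.1)),steel(S,(280.2,176.7)),steel(S,(243.8,150.8)))
E
```

```text
clock 18.35 eef [504.9 231.  266.5] ydir -13.6 tilt 0.03 F [-0.1  0.  -1. ] w 41.5 q7 -0.44
  turn wz -0.2 shift after turn xyz [  1.4  -1.6 199.5] world dp [  -1.3    1.7 -199.5]
[366.7 285.9  34. ] [280.2 176.7  16. ] [243.8 150.8  13. ]
```

Request:
carry_out(deltas=[0,0,0,0.001,-0.001,0.03,1,0,0,0,0,0,0.04,1,0,0,0,0,0,0.04,1,0,0,0,0,0,0.03,1,0,0,0,0,0,0.02,1,0,0,0,0,0,0.02,1,0,0,0,0,0,0.01,1,0,0,0,0,0,0.005,1,0,0,0,0,0,0,1,0,0,0,0,0,0.002,1,0,0,0,0,0,0,1])

```text
clock: 19.77
eef_pos: [504.1, 234.2, 69.6]
tool_rot: [3.141, -0.0, 1.336]
force: [-0.3, 0.0, -0.8]
width: 41.9
gripper_force: 60.9
```

Request:
carry_out(deltas=[0,0,0,0,0,0.0015,1,0,0,0,0,0,0,1,0,0,0,0,0,0,1])

```text
clock: 20.15
eef_pos: [504.0, 234.1, 67.8]
tool_rot: [3.142, -0.0, 1.336]
force: [-0.4, -0.8, -1.4]
width: 41.2
gripper_force: 60.9
```

Request:
carry_out(deltas=[0,0,0,0,0,0.0015,1,0,0,0,0,0,0,1,0,0,0,0,0,0,1])

```text
clock: 20.52
eef_pos: [504.1, 234.2, 67.0]
tool_rot: [3.141, -0.001, 1.336]
force: [-1.7, 0.5, 4.8]
width: 41.5
gripper_force: 61.6
```

Request:
carry_out(deltas=[0,0,0,0,0,0,-0.4,0,0,0,0,0,0,-1,0,0,0,0,0,0,-1,0,0,0,0,0,0,-1,0,0,0,0,0,-0.02,-1,0,0,0,0,0,-0.04,-1,0,0,0,0,0,-0.04,-1,0,0,0,0,0,-0.04,-1,0,0,0,0,0,-0.04,-1,0,0,0,0,0,0,-1,0,0,0,0,0,0,-1])

```text
clock: 21.9
eef_pos: [503.3, 234.0, 245.7]
tool_rot: [-3.14, 0.0, 1.336]
force: [-0.8, 0.3, 0.0]
width: 85.4
gripper_force: 0.0
```

```bash
python3 - <<'E'
from h import *
plan([473,-311,246],4.4)
S=shot('side','s8');T=shot('top','t8')
print(steel(S,(280.2,176.7)),steel(T,(260.5,201.5)),steel(S,(366.8,286.1)),steel(T,(431.9,256.9)))
for p in((518,295,109),(503.9,234.2,109)):
  g=px('side',p);s=steel(S,g,8);print(g,s,ray('side',s[:2],109))
E
```

```text
clock 21.90 eef [503.3 234.  245.7] ydir -13.4 tilt 0.07 F [-0.8  0.3  0. ] w 85.4 q7 -0.43
  turn wz -17.8 shift after turn xyz [-541.1  -72.    -0.3] world dp [ -30.3 -545.     0.3]
[280.2 176.7  16. ] [260.5 201.5  32. ] [366.6 286.   34. ] [431.8 257.1  28. ]
[244.  149.6] [243.9 150.9  14. ] [514.3 290.1 109. ]
[251.2 161.8] [251.1 162.6  15. ] [501.7 231.3 109. ]
```

```bash
python3 - <<'E'
from h import *
S=np.load('pics/s8.npy');T=np.load('pics/top0.npy')
for a,b in(((370.2,215),(346.8,225.5)),((440.6,218.8),(403,267.5))):
  b=px('side',ray('top',a,105)) ; a2=steel(T,a,3);print(a2,ray('top',a,105),b)
E
```

```text
[370. 215.  49.] [ 563.9 -130.3  105. ] [345.9 224.2]
[441. 219.  49.] [ 581.  -324.9  105. ] [402.5 266.8]
```

Both jars stand in the tray. The blue decoy by jar 4 is at about (581,-325), which clears the open fingers by about 29 mm. Next is jar 4.

Request:
carry_out(deltas=[0,0,-8.9,0,0,0,-1,0,0,-8.9,0,0,0,-1,0,0,0,-0.041,-0.008,0,-1,0,0,0,-0.055,-0.008,0,-1,0,0,0,-0.055,-0.008,0,-1,0,0,0,-0.055,-0.008,0,-1,0,0,0,-0.055,-0.008,0,-1,0,0,0,-0.055,-0.008,0,-1,0,0,0,-0.055,-0.008,0,-1,0,0,0,-0.055,-0.008,0,-1,0,0,0,-0.055,-0.004,0,-1,0,0,0,-0.04,-0.004,0,-1])

```text
clock: 23.5
eef_pos: [470.7, -293.4, 245.1]
tool_rot: [-3.14, -0.0, 1.645]
force: [0.3, 0.2, 0.4]
width: 85.6
gripper_force: 0.0
```

Request:
carry_out(deltas=[0,0,0,-0.02,0,0,-1,0,0,0,0,0,0,-1,0,0,0,0,0,0,-1,0,0,0,0,0,0,-1])

```text
clock: 24.0
eef_pos: [473.9, -308.8, 246.2]
tool_rot: [-3.142, -0.001, 1.65]
force: [0.3, 0.7, -0.2]
width: 85.4
gripper_force: 0.0
```

```bash
python3 - <<'E'
from h import *
plan([473,-311,66],4.4)
S=shot('side','s9');print(steel(S,(366.8,286.1)),steel(S,(280.2,176.7)))
E
```

```text
clock 24.00 eef [ 473.9 -308.8  246.2] ydir 4.5 tilt 0.08 F [ 0.3  0.7 -0.2] w 85.4 q7 0.86
  turn wz 0.1 shift after turn xyz [ -2.1  -1.  180.2] world dp [  -0.9   -2.2 -180.2]
[366.7 286.   33. ] [280.2 176.7  16. ]
```

Request:
carry_out(deltas=[0,0,0,-0.001,0,0.03,-1,0,0,0,0,0,0.04,-1,0,0,0,0,0,0.04,-1,0,0,0,0,0,0.03,-1,0,0,0,0,0,0.02,-1,0,0,0,0,0,0.02,-1,0,0,0,0,0,0,-1,0,0,0,0,0,0,-1,0,0,0,0,0,0,1,0,0,0,0,0,0,1,0,0,0,0,0,0,1,0,0,0,0,0,0,1])

```text
clock: 25.55
eef_pos: [473.4, -312.1, 67.1]
tool_rot: [3.141, 0.0, 1.647]
force: [-1.1, 0.8, 5.7]
width: 41.8
gripper_force: 60.2
```

Request:
carry_out(deltas=[0,0,0,0,0,0,1,0,0,0,0,0,0,1,0,0,0,0,0,0,1])

```text
clock: 25.92
eef_pos: [473.4, -312.2, 67.1]
tool_rot: [3.141, 0.0, 1.647]
force: [-1.2, 0.7, 5.1]
width: 41.7
gripper_force: 60.2
```

Request:
carry_out(deltas=[0,0,0,0,0,-0.02,1,0,0,0,0,0,-0.03,1,0,0,0,0,0,-0.03,1,0,0,0,0,0,-0.03,1,0,0,0,0,0,-0.03,1,0,0,0,0,0,-0.03,1,0,0,0,0,0,-0.03,1,0,0,0,0,0,0,1,0,0,0,0,0,0,1])

```text
clock: 27.05
eef_pos: [472.8, -311.2, 265.3]
tool_rot: [-3.14, -0.001, 1.647]
force: [-0.2, -0.4, -1.3]
width: 41.7
gripper_force: 61.0
```

```bash
python3 - <<'E'
from h import *
plan([475.1,113.5,266],-13.4)
S=shot('side','s10');print(steel(S,(280.2,176.7)),steel(S,(243.8,150.8)),steel(S,(251.1,162.6)))
E
```

```text
clock 27.05 eef [ 472.8 -311.2  265.3] ydir 4.4 tilt 0.10 F [-0.2 -0.4 -1.3] w 41.7 q7 0.86
  turn wz 17.8 shift after turn xyz [413.7 -96.2  -0.7] world dp [  2.3 424.7   0.7]
[280.1 176.8  15. ] [243.9 150.8  12. ] [251.1 162.5  14. ]
```

Request:
carry_out(deltas=[0,0,8.9,0,0,0,1,0,0,8.9,0,0,0,1,0,0,0,0.023,-0.0072,0,1,0,0,0,0.05,-0.0115,0,1,0,0,0,0.05,-0.0115,0,1,0,0,0,0.05,-0.0115,0,1,0,0,0,0.05,-0.0115,0,1,0,0,0,0.05,-0.0115,0,1,0,0,0,0.05,-0.0115,0,1,0,0,0,0.05,-0.011,0,1,0,0,0,0.025,-0.005,0,1,0,0,0,0.015,-0.004,0,1])

```text
clock: 28.6
eef_pos: [475.0, 113.6, 265.1]
tool_rot: [-3.14, 0.001, 1.338]
force: [-0.1, -1.7, -0.7]
width: 41.7
gripper_force: 61.0
```

Request:
carry_out(deltas=[0,0,0,0,0,0,1,0,0,0,0,0,0,1,0,0,0,0,0,0,1])

```text
clock: 28.98
eef_pos: [475.9, 110.7, 266.4]
tool_rot: [3.141, 0.0, 1.334]
force: [-0.2, -0.3, -1.7]
width: 42.3
gripper_force: 61.0
```

```bash
python3 - <<'E'
from h import *
plan([475,113,70],-13.4)
S=shot('side','s11');print(steel(S,(280.2,176.7)),steel(S,(243.8,150.8)))
E
```

```text
clock 28.98 eef [475.9 110.7 266.4] ydir -13.6 tilt 0.02 F [-0.2 -0.3 -1.7] w 42.3 q7 -0.25
  turn wz -0.2 shift after turn xyz [  2.   -1.4 196.4] world dp [  -0.9    2.3 -196.4]
[280.1 176.8  15. ] [243.8 150.8  13. ]
```

Request:
carry_out(deltas=[0,0,0,0,-0.0005,0.03,1,0,0,0,0,0,0.04,1,0,0,0,0,0,0.04,1,0,0,0,0,0,0.03,1,0,0,0,0,0,0.02,1,0,0,0,0,0,0.02,1,0,0,0,0,0,0.01,1,0,0,0,0,0,0.005,1,0,0,0,0,0,0,1,0,0,0,0,0,0.002,1,0,0,0,0,0,0.002,1,0,0,0,0,0,0,1])

```text
clock: 30.52
eef_pos: [475.3, 112.4, 67.4]
tool_rot: [3.142, -0.0, 1.336]
force: [-0.1, -0.6, -1.5]
width: 41.8
gripper_force: 61.0
```

Request:
carry_out(deltas=[0,0,0,0,0,0.001,1,0,0,0,0,0,0,1,0,0,0,0,0,0,1])

```text
clock: 30.9
eef_pos: [475.4, 112.4, 67.1]
tool_rot: [3.141, -0.001, 1.336]
force: [-2.1, 0.1, 7.1]
width: 41.6
gripper_force: 62.0
```

Request:
carry_out(deltas=[0,0,0,0,0,0,-0.4,0,0,0,0,0,0,-1,0,0,0,0,0,0,-1,0,0,0,0,0,0,-1,0,0,0,0,0,-0.02,-1,0,0,0,0,0,-0.04,-1,0,0,0,0,0,-0.04,-1,0,0,0,0,0,-0.04,-1,0,0,0,0,0,-0.04,-1,0,0,0,0,0,-0.04,-1,0,0,0,0,0,0,-1])

```text
clock: 32.28
eef_pos: [477.1, 112.5, 288.9]
tool_rot: [3.136, -0.003, 1.336]
force: [0.0, -0.5, -1.0]
width: 85.3
gripper_force: 0.0
```

```bash
python3 - <<'E'
from h import *
plan([513,-4,300],0)
S=shot('side','s12');T=shot('top','t12')
print(steel(S,(280.2,176.7)),steel(T,(260.5,201.5)))
for p in((518,295,109),(503.9,234.2,109),(475.1,113.5,108)):
  g=px('side',p);s=steel(S,g,8);print(g,s,ray('side',s[:2],p[2]) if s is not None else '')
T0=np.load('pics/top0.npy');S0=np.load('pics/side0.npy')
a=cv2.resize(T0[208:248,301:341,::-1],None,fx=9,fy=9,interpolation=cv2.INTER_CUBIC)
b=cv2.resize(S0[184:244,282:322,::-1],None,fx=9,fy=9,interpolation=cv2.INTER_CUBIC)
a=cv2.copyMakeBorder(a,0,180,0,0,cv2.BORDER_CONSTANT)
cv2.imwrite('pics/w.png',cv2.convertScaleAbs(np.hstack([a,b]),alpha=1.8))
E
```

```text
clock 32.27 eef [477.1 112.5 288.9] ydir -13.4 tilt 0.35 F [ 0.  -0.5 -1. ] w 85.3 q7 -0.26
  turn wz -13.4 shift after turn xyz [-116.5   35.9  -11.1] world dp [  35.9 -116.5   11.1]
[280.2 176.7  16. ] None
[244.  149.6] [243.9 150.9  14. ] [514.3 290.1 109. ]
[251.2 161.8] [251.1 162.5  14. ] [502.1 231.5 109. ]
[266.3 188.2] [266.3 188.7  20. ] [474.2 112.  108. ]
```

View pics/w.png

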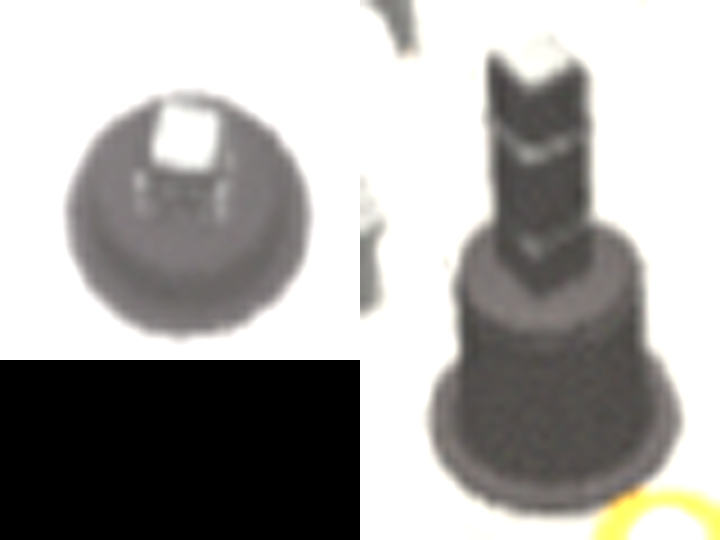

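```bash
python3 - <<'E'
from h import *
u=lambda x,y:((x+.5)/9-.5+301,(y+.5)/9-.5+208)
v=lambda x,y:((x-360+.5)/9-.5+282,(y+.5)/9-.5+184)
c=np.array([ray('top',u(*q),169) for q in((162,103),(220,110),(213,170),(150,165))]);print(c,c.mean(0))
for i in range(4):
  d=c[(i+1)%4]-c[i];print(np.linalg.norm(d),np.degrees(np.arctan2(d[1],d[0])))
d=np.array([ray('side',v(*q),169) for q in((490,52),(543,32),(587,65),(535,82))]);print(d,d.mean(0))
for i in range(4):
  e=d[(i+1)%4]-d[i];print(np.linalg.norm(e),np.degrees(np.arctan2(e[1],e[0])))
print('collar', [ray('side',v(x,y),76) for x,y in((458,275),(643,275),(550,332))])
print('foot px ctr top z~5', ray('top',u(189,220),5))
S=np.load('pics/s12.npy');crop(S,200,440,100,330,2.5,'s12c')
plan([512,-4,290],0)
E
```

```text
[[520.9   7.8 169. ]
 [521.2  -9.3 169. ]
 [503.4  -9.8 169. ]
 [502.2   8.6 169. ]] [511.9  -0.7 169. ]
17.054722168765114 -88.81544738796221
17.8398566596893 -178.4443050454612
18.38652999023464 93.57712841861724
18.6457189615741 -2.506112269209466
[[502.8   6.1 169. ]
 [520.3   3.  169. ]
 [521.9 -16.3 169. ]
 [505.6 -12.3 169. ]] [512.6  -4.9 169. ]
17.70165711127987 -10.385826159307474
19.3356531843256 -85.13943480794471
16.802467928617745 166.03714219659625
18.60642990075858 98.48059408969499
collar [array([489.8,  10.7,  76. ]), array([534.5, -25.5,  76. ]), array([497.5, -26.1,  76. ])]
foot px ctr top z~5 [512.7  -1.    5. ]
clock 32.38 eef [474.9 112.4 286. ] ydir -13.4 tilt 0.03 F [-0.  -0.4 -0.3] w 85.3 q7 -0.26
  turn wz -13.4 shift after turn xyz [-116.4   37.1   -4. ] world dp [  37.1 -116.4    4. ]
```

View pics/s12c.png

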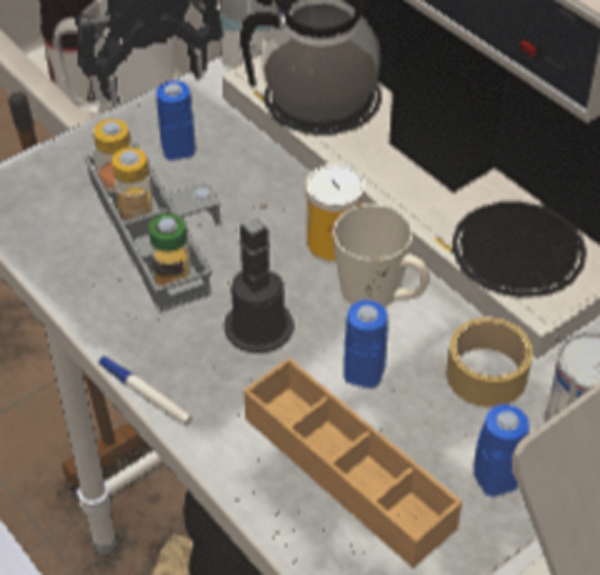

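Crop: jars 1, 2 and 4 stand upright in places 1, 2 and 4, place 3 is free and the carton is empty. The wand is still in the dock at (258,290). Next I fetch the wand, centred at about (512,-1) with its yaw near 0.

Request:
carry_out(deltas=[0,0,-6.7,0,0,0,-1,0,0,-6.7,0,0,0,-1,0,0,0,-0.0334,0.01,0,-1,0,0,0,-0.04,0.014,0,-1,0,0,0,-0.03,0.01,0,-1,0,0,0,-0.01,0.004,0,-1,0,0,0,0,0,0,-1,0,0,0,0,0,0,-1,0,0,0,0,0,0,-1])

```text
clock: 33.5
eef_pos: [512.9, 0.3, 286.1]
tool_rot: [-3.141, -0.001, 1.572]
force: [0.4, -0.7, 0.1]
width: 85.2
gripper_force: 0.0
```

```bash
python3 - <<'E'
from h import *
plan([512.5,-1.5,113],0)
E
```

```text
clock 33.50 eef [512.9   0.3 286.1] ydir 0.1 tilt 0.05 F [ 0.4 -0.7  0.1] w 85.2 q7 0.20
  turn wz 0.1 shift after turn xyz [ -1.8  -0.4 173.1] world dp [  -0.4   -1.8 -173.1]
```

Request:
carry_out(deltas=[0,0,0,-0.001,0,0.03,-1,0,0,0,0,0,0.035,-1,0,0,0,0,0,0.035,-1,0,0,0,0,0,0.035,-1,0,0,0,0,0,0.02,-1,0,0,0,0,0,0.018,-1,0,0,0,0,0,0,-1,0,0,0,0,0,0,1,0,0,0,0,0,0,1,0,0,0,0,0,0,1,0,0,0,0,0,0,1,0,0,0,0,0,0,1])

```text
clock: 35.0
eef_pos: [513.5, -2.1, 113.8]
tool_rot: [3.141, -0.0, 1.57]
force: [-0.7, 1.0, 4.7]
width: 23.2
gripper_force: 60.6
```

Request:
carry_out(deltas=[0,0,0,0,0,0,1,0,0,0,0,0,0,1,0,0,0,0,0,0,1])

```text
clock: 35.38
eef_pos: [513.5, -2.0, 113.8]
tool_rot: [3.141, -0.0, 1.57]
force: [-1.9, -0.2, 5.2]
width: 23.2
gripper_force: 60.6
```

```bash
python3 - <<'E'
from h import *
plan([512.5,-1.5,313],0)
S=shot('side','s13');T=shot('top','t13');print(steel(S,(280.2,176.7)),steel(S,(243.8,150.8)))
E
```

```text
clock 35.38 eef [513.5  -2.  113.8] ydir -0.0 tilt 0.04 F [-1.9 -0.2  5.2] w 23.2 q7 0.35
  turn wz -0.0 shift after turn xyz [   0.5   -1.  -199.2] world dp [ -1.    0.5 199.2]
[280.2 176.7  16. ] [243.9 150.8  12. ]
```

Request:
carry_out(deltas=[0,0,0,0,0,-0.02,1,0,0,0,0,0,-0.03,1,0,0,0,0,0,-0.03,1,0,0,0,0,0,-0.03,1,0,0,0,0,0,-0.03,1,0,0,0,0.02,0.007,-0.006,1,0,0,0,0.04,0.012,0,1,0,0,0,0.05,0.015,0,1,0,0,0,0.04,0.012,0,1,0,0,0,0.03,0.008,0,1,0,0,0,0.009,0.003,0,1,0,0,0,0,0,0,1])

```text
clock: 36.98
eef_pos: [570.1, 186.1, 258.8]
tool_rot: [-3.141, 0.001, 1.57]
force: [0.1, -0.1, -1.1]
width: 23.4
gripper_force: 60.0
```

Request:
carry_out(deltas=[0,0,0,0,0,0,1,0,0,0,0,0,0,1,0,0,0,0,0,0,1,0,0,0,0,0,0,1])

```text
clock: 37.48
eef_pos: [570.4, 186.5, 259.4]
tool_rot: [3.142, -0.0, 1.57]
force: [0.2, 0.2, -1.7]
width: 23.3
gripper_force: 60.0
```

```bash
python3 - <<'E'
from h import *
plan([570.5,187.3,150],0)
S=shot('side','s14');T=shot('top','t14');print(steel(S,(280.2,176.7)),steel(S,(243.8,150.8)))
s=ctrl.read_state()['eef_pos'];p=px('side',s-[0,0,97.8]);print(p)
crop(S,220,340,110,230,5,'s14c')
E
```

```text
clock 37.48 eef [570.4 186.5 259.4] ydir -0.1 tilt 0.01 F [ 0.2  0.2 -1.7] w 23.3 q7 -0.09
  turn wz -0.1 shift after turn xyz [  0.8   0.1 109.4] world dp [   0.1    0.8 -109.4]
[280.2 176.7  16. ] [243.9 150.8  12. ]
[277.3 147.2]
```

View pics/s14c.png

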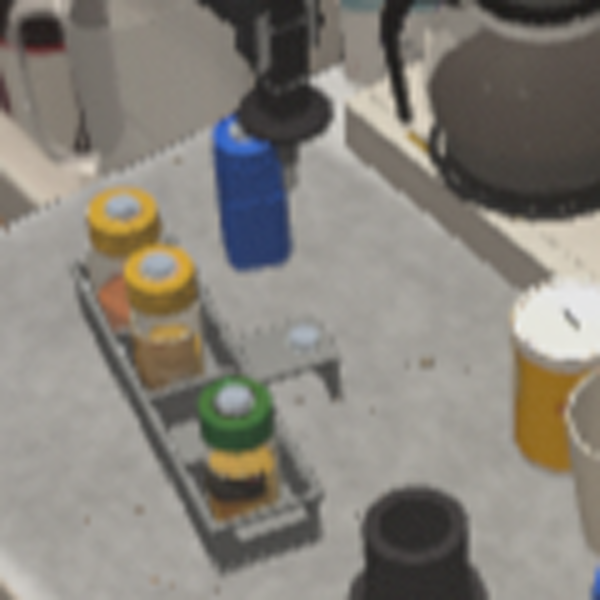

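Side crop: the wand tip is at (289,188), as the model predicts, and the tray button is at (303,335). I'll check where the tip would project at the button.

```bash
python3 - <<'E'
from h import *
for p in((570.4,186.5,44),(571.4,186.5,44),(570.4,187.5,44)):print(px('side',p),px('top',p))
print(ray('side',(280.5,176.9),44))
E
```

```text
[279.7 176.5] [261.  201.7]
[279.9 176.3] [261.1 201.3]
[279.5 176.3] [260.7 201.6]
[571.2 183.3  44. ]
```

Request:
carry_out(deltas=[0,0,0,0,0,0.025,1,0,0,0,0,0,0.03,1,0,0,0,0,0,0.025,1,0,0,0,0,0,0.015,1,0,0,0,0,0,0.01,1,0,0,0,0,0,0.005,1,0,0,0,0,0,0.003,1,0,0,0,0,0,0,1,0,0,0,0,0,0,1])

```text
clock: 38.7
eef_pos: [570.7, 186.9, 146.8]
tool_rot: [3.141, -0.0, 1.57]
force: [0.7, -0.0, -1.3]
width: 23.2
gripper_force: 60.0
```

```bash
python3 - <<'E'
from h import *
plan([570.5,187.3,141.8],0)
S=shot('side','s15');crop(S,255,305,145,195,10,'s15c')
E
```

```text
clock 38.70 eef [570.7 186.9 146.8] ydir -0.0 tilt 0.05 F [ 0.7 -0.  -1.3] w 23.2 q7 -0.02
  turn wz -0.0 shift after turn xyz [ 0.4 -0.2  5. ] world dp [-0.2  0.4 -5. ]
```

View pics/s15c.png

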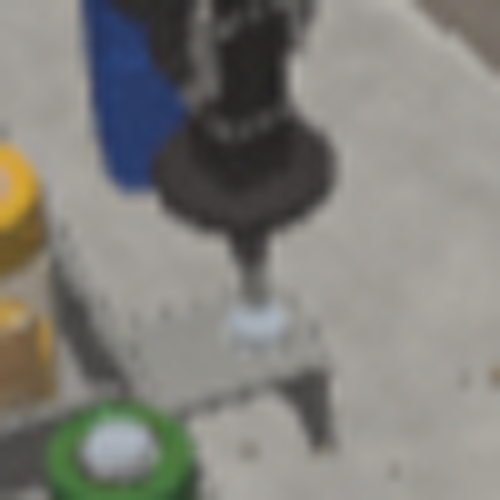

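The tip at (255,305) is just above the centre of the button at (257,325). I lower it in small steps.

Request:
carry_out(deltas=[0,0,0,0,0,0.002,1,0,0,0,0,0,0.0015,1,0,0,0,0,0,0.001,1,0,0,0,0,0,0,1])

```text
clock: 39.25
eef_pos: [570.3, 186.8, 141.7]
tool_rot: [-3.141, 0.0, 1.57]
force: [-0.6, -0.0, -1.6]
width: 23.5
gripper_force: 60.0
```

Request:
carry_out(deltas=[0,0,0,0,0,0.0005,1,0,0,0,0,0,0,1])

```text
clock: 39.5
eef_pos: [570.4, 186.8, 141.5]
tool_rot: [3.142, -0.0, 1.57]
force: [-0.6, 0.4, -0.1]
width: 23.7
gripper_force: 60.2
```

Request:
carry_out(deltas=[0,0,0,0,0,0.0005,1,0,0,0,0,0,0,1])

```text
clock: 39.75
eef_pos: [570.4, 186.8, 141.2]
tool_rot: [3.141, -0.0, 1.57]
force: [-1.0, -0.6, 4.3]
width: 23.4
gripper_force: 60.7
```

Request:
carry_out(deltas=[0,0,0,0,0,0,1,0,0,0,0,0,0,1,0,0,0,0,0,0,1,0,0,0,0,0,0,1,0,0,0,0,0,0,1,0,0,0,0,0,0,1,0,0,0,0,0,0,1,0,0,0,0,0,0,1,0,0,0,0,0,0,1,0,0,0,0,0,0,1,0,0,0,0,0,0,1,0,0,0,0,0,0,1])

```text
clock: 41.25
eef_pos: [570.4, 186.8, 141.2]
tool_rot: [3.141, -0.0, 1.57]
force: [-1.6, -0.6, 5.4]
width: 23.1
gripper_force: 60.8
```

Request:
carry_out(deltas=[0,0,0,0,0,-0.005,1,0,0,0,0,0,-0.02,1,0,0,0,0,0,-0.03,1,0,0,0,0,0,-0.03,1,0,0,0,0,0,-0.025,1,0,0,0,0,0,0,1])

```text
clock: 42.0
eef_pos: [571.7, 187.0, 252.4]
tool_rot: [3.138, -0.001, 1.57]
force: [1.1, 0.4, -1.6]
width: 23.4
gripper_force: 60.1
```

```bash
python3 - <<'E'
from h import *
S=shot('side','s16');T=shot('top','t16')
print(steel(S,(280.2,176.7)))
for p in((518,295,109),(503.9,234.2,109),(475.1,113.5,108)):
  g=px('side',p);s=steel(S,g,8);h=px('top',p);t=steel(T,h,6);print(g,s,ray('side',s[:2],p[2]) if s is not None else '',h,t,ray('top',t[:2],p[2]) if t is not None else '')
plan([518,294,250],0)
E
```

```text
[280.2 176.7  16. ]
[244.  149.6] [243.8 150.8  13. ] [514.3 290.6 109. ] [216.1 209.4] None 
[251.2 161.8] [251.1 162.5  14. ] [502.1 231.5 109. ] [236.7 217.4] [236.1 217.9  22. ] [502.3 235.7 109. ]
[266.3 188.2] [266.3 188.7  20. ] [474.2 112.  108. ] [278.2 233.9] [277.7 234.4  34. ] [473.4 114.7 108. ]
clock 42.10 eef [569.8 186.9 250. ] ydir -0.0 tilt 0.06 F [-0.7  0.3 -1.8] w 23.2 q7 -0.08
  turn wz -0.0 shift after turn xyz [107.1 -51.8  -0. ] world dp [-51.8 107.1   0. ]
```

Request:
carry_out(deltas=[0,0,0,0.03,-0.015,0,1,0,0,0,0.04,-0.02,0,1,0,0,0,0.025,-0.013,0,1,0,0,0,0.012,-0.006,0,1,0,0,0,0,0,0,1,0,0,0,0,0,0.02,1,0,0,0,0,0,0.013,1,0,0,0,0,0,0.005,1,0,0,0,0,0,0,1,0,0,0,0,0,0,1,0,0,0,0,0,0,1])

```text
clock: 43.48
eef_pos: [516.7, 294.0, 213.3]
tool_rot: [3.141, -0.001, 1.57]
force: [0.3, 0.6, -0.7]
width: 23.5
gripper_force: 60.1
```

```bash
python3 - <<'E'
from h import *
plan([516,294,206.8],0)
S=shot('side','s17');crop(S,220,270,125,175,10,'s17c')
print(steel(S,(280.2,176.7)),steel(S,(251.1,162.5)))
E
```

```text
clock 43.48 eef [516.7 294.  213.3] ydir -0.0 tilt 0.05 F [ 0.3  0.6 -0.7] w 23.5 q7 -0.26
  turn wz -0.0 shift after turn xyz [ 0.  -0.7  6.5] world dp [-0.7  0.  -6.5]
[280.2 176.7  16. ] [251.1 162.5  14. ]
```

View pics/s17c.png

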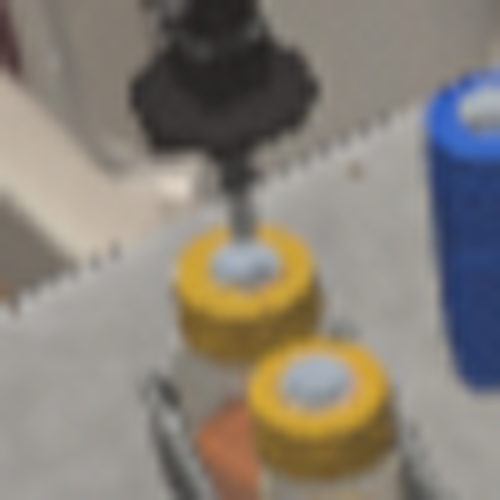

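The tip at (241,240) will land near the button centre (245,262). I lower it.

Request:
carry_out(deltas=[0,0,0,-0.0005,-0.0005,0.003,1,0,0,0,0,0,0.002,1,0,0,0,0,0,0.001,1,0,0,0,0,0,0,1])

```text
clock: 44.02
eef_pos: [515.9, 293.4, 206.7]
tool_rot: [-3.141, 0.0, 1.57]
force: [-0.1, -0.2, -0.4]
width: 23.2
gripper_force: 60.1
```

Request:
carry_out(deltas=[0,0,0,0,0,0.0005,1,0,0,0,0,0,0,1])

```text
clock: 44.28
eef_pos: [516.0, 293.4, 206.5]
tool_rot: [3.141, -0.0, 1.57]
force: [-0.2, -0.6, 0.2]
width: 23.0
gripper_force: 60.1
```

Request:
carry_out(deltas=[0,0,0,0,0,0.0005,1,0,0,0,0,0,0,1])

```text
clock: 44.52
eef_pos: [516.1, 293.4, 206.2]
tool_rot: [3.141, -0.0, 1.57]
force: [-1.1, -1.0, 3.8]
width: 23.6
gripper_force: 60.6
```

Request:
carry_out(deltas=[0,0,0,0,0,0,1,0,0,0,0,0,0,1,0,0,0,0,0,0,1,0,0,0,0,0,0,1,0,0,0,0,0,0,1,0,0,0,0,0,0,1,0,0,0,0,0,0,1,0,0,0,0,0,0,1,0,0,0,0,0,0,1,0,0,0,0,0,0,1,0,0,0,0,0,0,1,0,0,0,0,0,0,1])

```text
clock: 46.02
eef_pos: [516.1, 293.4, 206.2]
tool_rot: [3.141, -0.0, 1.57]
force: [-1.5, -0.6, 5.6]
width: 23.2
gripper_force: 60.7
```

Request:
carry_out(deltas=[0,0,0,0,0,-0.005,1,0,0,0,0,0,-0.015,1,0,0,0,0,0,-0.02,1,0,0,0,0,0,0,1,0,0,0,0,0,0,1])

```text
clock: 46.65
eef_pos: [515.6, 293.3, 245.5]
tool_rot: [-3.141, 0.0, 1.57]
force: [-0.1, -0.1, -1.1]
width: 23.7
gripper_force: 60.1
```

```bash
python3 - <<'E'
from h import *
S=shot('side','s18')
print(steel(S,(280.2,176.7)))
for p in((518,295,109),(503.9,234.2,109),(475.1,113.5,108)):
  g=px('side',p);s=steel(S,g,8);print(s,ray('side',s[:2],p[2])+[0,2.5,0])
plan([503,234.5,246],0)
E
```

```text
[280.2 176.7  16. ]
[244.  150.8  13. ] [514.8 292.7 109. ]
[251.1 162.6  15. ] [501.7 233.8 109. ]
[266.3 188.7  20. ] [474.2 114.5 108. ]
clock 46.70 eef [515.4 293.2 245.2] ydir -0.0 tilt 0.07 F [-0.9  0.4 -2.3] w 23.5 q7 -0.28
  turn wz -0.0 shift after turn xyz [-58.7 -12.4  -0.8] world dp [-12.4 -58.7   0.8]
```

Request:
carry_out(deltas=[0,0,0,-0.02,-0.004,0,1,0,0,0,-0.025,-0.006,0,1,0,0,0,-0.0137,-0.0028,0,1,0,0,0,0,0,0,1,0,0,0,0,0,0.02,1,0,0,0,0,0,0.01,1,0,0,0,0,0,0.004,1,0,0,0,0,0,0.002,1,0,0,0,0,0,0.001,1,0,0,0,0,0,0,1,0,0,0,0,0,0,1])

```text
clock: 48.08
eef_pos: [503.3, 234.7, 209.1]
tool_rot: [3.141, -0.0, 1.57]
force: [-0.6, 0.2, -1.5]
width: 23.6
gripper_force: 60.1
```

Request:
carry_out(deltas=[0,0,0,0,0,0.0005,1,0,0,0,0,0,0,1])

```text
clock: 48.32
eef_pos: [503.1, 234.7, 208.3]
tool_rot: [-3.142, -0.0, 1.57]
force: [-0.3, -0.3, -0.7]
width: 23.2
gripper_force: 60.1
```

Request:
carry_out(deltas=[0,0,0,0,0,0.001,1,0,0,0,0,0,0.0005,1,0,0,0,0,0,0,1])

```text
clock: 48.7
eef_pos: [503.0, 234.7, 206.7]
tool_rot: [-3.141, 0.0, 1.57]
force: [-0.2, -0.4, -1.9]
width: 23.5
gripper_force: 60.1
```

Request:
carry_out(deltas=[0,0,0,0,0,0.0005,1,0,0,0,0,0,0,1])

```text
clock: 48.95
eef_pos: [503.2, 234.7, 206.4]
tool_rot: [3.141, -0.0, 1.57]
force: [-0.2, -0.8, 0.8]
width: 23.4
gripper_force: 60.1
```

Request:
carry_out(deltas=[0,0,0,0,0,0.0005,1,0,0,0,0,0,0,1])

```text
clock: 49.2
eef_pos: [503.3, 234.7, 206.2]
tool_rot: [3.141, -0.0, 1.57]
force: [-0.5, -0.1, 4.4]
width: 23.3
gripper_force: 60.7
```

Request:
carry_out(deltas=[0,0,0,0,0,0,1,0,0,0,0,0,0,1,0,0,0,0,0,0,1,0,0,0,0,0,0,1,0,0,0,0,0,0,1,0,0,0,0,0,0,1,0,0,0,0,0,0,1,0,0,0,0,0,0,1,0,0,0,0,0,0,1,0,0,0,0,0,0,1,0,0,0,0,0,0,1,0,0,0,0,0,0,1])

```text
clock: 50.7
eef_pos: [503.3, 234.7, 206.2]
tool_rot: [3.141, -0.0, 1.57]
force: [-1.7, -0.2, 5.2]
width: 23.3
gripper_force: 60.7
```

Request:
carry_out(deltas=[0,0,0,0,0,-0.005,1,0,0,0,0,0,-0.015,1,0,0,0,0,0,-0.02,1,0,0,0,0,0,0,1,0,0,0,0,0,0,1])

```text
clock: 51.32
eef_pos: [502.8, 234.7, 245.6]
tool_rot: [-3.141, -0.0, 1.57]
force: [0.2, 0.7, -1.9]
width: 23.6
gripper_force: 60.1
```

```bash
python3 - <<'E'
from h import *
S=shot('side','s19')
print(steel(S,(280.2,176.7)))
for p in((518,295,109),(503.9,234.2,109),(475.1,113.5,108)):
  g=px('side',p);s=steel(S,g,8);print(s,ray('side',s[:2],p[2])+[0,2.5,0])
plan([474.5,114,246],0)
E
```

```text
[280.2 176.7  16. ]
[243.9 150.8  12. ] [514.9 293.2 109. ]
[251.1 162.6  15. ] [501.7 233.8 109. ]
[266.2 188.7  19. ] [473.8 114.7 108. ]
clock 51.38 eef [502.6 234.6 245.2] ydir -0.0 tilt 0.07 F [ 0.4  0.  -1.4] w 23.4 q7 -0.20
  turn wz -0.0 shift after turn xyz [-120.6  -28.1   -0.8] world dp [ -28.1 -120.6    0.8]
```

Request:
carry_out(deltas=[0,0,0,-0.03,-0.007,0,1,0,0,0,-0.045,-0.01,0,1,0,0,0,-0.03,-0.007,0,1,0,0,0,-0.0155,-0.0035,0,1,0,0,0,0,0,0,1,0,0,0,0,0,0.02,1,0,0,0,0,0,0.01,1,0,0,0,0,0,0.005,1,0,0,0,0,0,0.002,1,0,0,0,0,0,0,1,0,0,0,0,0,0,1])

```text
clock: 52.75
eef_pos: [475.8, 114.3, 209.1]
tool_rot: [3.141, -0.0, 1.57]
force: [-0.1, 0.0, -0.8]
width: 23.5
gripper_force: 60.1
```

Request:
carry_out(deltas=[0,0,0,0,0,0.001,1,0,0,0,0,0,0.0005,1,0,0,0,0,0,0,1])

```text
clock: 53.12
eef_pos: [475.5, 114.2, 207.3]
tool_rot: [-3.142, -0.0, 1.57]
force: [0.6, -0.7, -0.9]
width: 23.4
gripper_force: 60.1
```

Request:
carry_out(deltas=[0,0,0,0,-0.0005,0.001,1,0,0,0,0,0,0.0005,1,0,0,0,0,0,0,1])

```text
clock: 53.5
eef_pos: [475.0, 114.2, 205.7]
tool_rot: [-3.141, 0.0, 1.57]
force: [0.5, 0.0, -0.8]
width: 23.5
gripper_force: 60.1
```

Request:
carry_out(deltas=[0,0,0,0,0,0.0005,1,0,0,0,0,0,0,1])

```text
clock: 53.75
eef_pos: [475.1, 114.2, 205.4]
tool_rot: [3.141, -0.0, 1.57]
force: [-0.3, -1.5, 0.7]
width: 23.3
gripper_force: 60.1
```

Request:
carry_out(deltas=[0,0,0,0,0,0.0005,1,0,0,0,0,0,0,1])

```text
clock: 54.0
eef_pos: [475.2, 114.2, 205.2]
tool_rot: [3.141, -0.0, 1.57]
force: [-1.1, -0.7, 5.2]
width: 23.4
gripper_force: 60.8
```

Request:
carry_out(deltas=[0,0,0,0,0,0,1,0,0,0,0,0,0,1,0,0,0,0,0,0,1,0,0,0,0,0,0,1,0,0,0,0,0,0,1,0,0,0,0,0,0,1,0,0,0,0,0,0,1,0,0,0,0,0,0,1,0,0,0,0,0,0,1,0,0,0,0,0,0,1,0,0,0,0,0,0,1,0,0,0,0,0,0,1])

```text
clock: 55.5
eef_pos: [475.2, 114.2, 205.1]
tool_rot: [3.141, -0.0, 1.57]
force: [-0.9, -1.1, 5.7]
width: 23.4
gripper_force: 60.8
```

Request:
carry_out(deltas=[0,0,0,0,0,-0.005,1,0,0,0,0,0,-0.015,1,0,0,0,0,0,-0.02,1,0,0,0,0,0,-0.01,1,0,0,0,0,0,0,1,0,0,0,0,0,0,1])

```text
clock: 56.25
eef_pos: [474.6, 114.2, 254.4]
tool_rot: [-3.141, 0.0, 1.57]
force: [0.1, 0.4, -1.0]
width: 23.4
gripper_force: 60.0
```

```bash
python3 - <<'E'
from h import *
plan([513.2,-2,255],0)
S=shot('side','s20')
print(steel(S,(280.2,176.7)))
E
```

```text
clock 56.25 eef [474.6 114.2 254.4] ydir -0.0 tilt 0.06 F [ 0.1  0.4 -1. ] w 23.4 q7 -0.02
  turn wz -0.0 shift after turn xyz [-116.2   38.6   -0.6] world dp [  38.6 -116.2    0.6]
[280.2 176.7  16. ]
```

Request:
carry_out(deltas=[0,0,0,-0.03,0.01,0,1,0,0,0,-0.045,0.015,0,1,0,0,0,-0.03,0.01,0,1,0,0,0,-0.0112,0.0036,0,1,0,0,0,0,0,0,1,0,0,0,0,0,0,1,0,0,0,0,0,0.025,1,0,0,0,0,0,0.025,1,0,0,0,0,0,0,1,0,0,0,0,0,0,1])

```text
clock: 57.55
eef_pos: [514.0, -1.3, 205.5]
tool_rot: [3.141, -0.0, 1.571]
force: [0.1, -0.4, -1.4]
width: 23.2
gripper_force: 60.0
```

Request:
carry_out(deltas=[0,0,0,-0.0006,-0.0005,0.02,1,0,0,0,0,0,0.025,1,0,0,0,0,0,0.02,1,0,0,0,0,0,0.012,1,0,0,0,0,0,0.006,1,0,0,0,0,0,0.003,1,0,0,0,0,0,0.001,1,0,0,0,0,0,0,1,0,0,0,0,0,0,1])

```text
clock: 58.68
eef_pos: [513.2, -2.6, 118.1]
tool_rot: [3.141, -0.0, 1.57]
force: [-0.9, 0.1, -0.4]
width: 22.9
gripper_force: 60.0
```

Request:
carry_out(deltas=[0,0,0,0,0,0.002,1,0,0,0,0,0,0.001,1,0,0,0,0,0,0,1,0,0,0,0,0,0,1])

```text
clock: 59.18
eef_pos: [513.1, -2.6, 114.8]
tool_rot: [-3.142, -0.0, 1.57]
force: [0.2, 0.1, -1.3]
width: 23.6
gripper_force: 60.0
```

Request:
carry_out(deltas=[0,0,0,0,0,0.0008,1,0,0,0,0,0,0.0004,1,0,0,0,0,0,0,1])

```text
clock: 59.55
eef_pos: [513.0, -2.6, 113.8]
tool_rot: [3.141, -0.0, 1.57]
force: [-0.3, -0.9, 4.2]
width: 23.7
gripper_force: 60.6
```

Seated, at the same height as when I took it. I release it and rise straight up.

Request:
carry_out(deltas=[0,0,0,0,0,0,0.4,0,0,0,0,0,0,-0.2,0,0,0,0,0,0,-1,0,0,0,0,0,0,-1,0,0,0,0,0,0,-1,0,0,0,0,0,-0.02,-1,0,0,0,0,0,-0.03,-1,0,0,0,0,0,-0.04,-1,0,0,0,0,0,-0.04,-1,0,0,0,0,0,-0.04,-1,0,0,0,0,0,0,-1,0,0,0,0,0,0,-1])

```text
clock: 61.05
eef_pos: [512.4, -2.4, 283.0]
tool_rot: [-3.14, -0.0, 1.57]
force: [0.8, 0.9, 0.1]
width: 85.5
gripper_force: 0.0
```

```bash
python3 - <<'E'
from h import *
S=shot('side','s21');crop(S,200,440,100,330,2.5,'s21c')
print(steel(S,(280.2,176.7)),ctrl.read_state()['force'])
S0=np.load('pics/s12.npy').astype(int);d=np.abs(S-S0).max(2)[175:245,282:322];print('dock diff px',(d>25).sum(),d.max())
E
```

```text
[280.1 176.8  15. ] [0.4 0.3 0.8]
dock diff px 32 66
```

View pics/s21c.png

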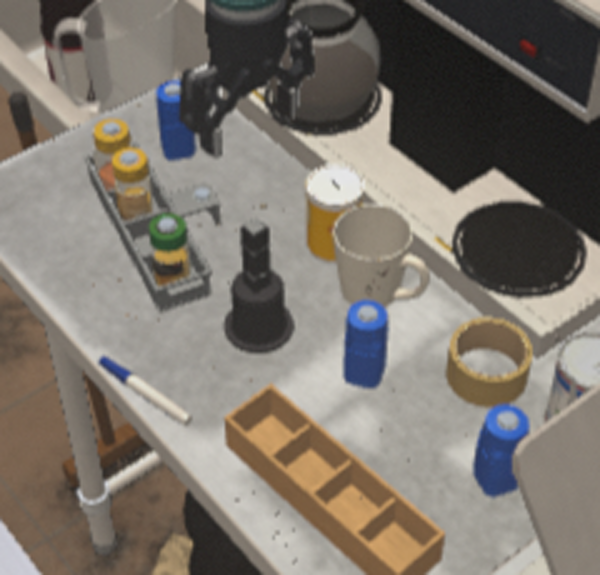

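The wand is upright in the dock at (257,285), the jars stand in the tray and place 3 is free. The empty carton was knocked aside but stays on the table. I hand the job in.

```bash
python3 -c "
from cell import ctrl
print(ctrl.finish_job())"
```

```text
the job is handed in; nothing more can be done
None
```

The job is handed in: jars 1, 2 and 4 stand upright in their matching tray places, the tray button and then the three jar caps were each touched for over a second from left to right, and the wand is back upright in its dock; the system gave no verdict.

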